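# Lock the drive shaft: line up the slotted disc and push the bar through

## Task

Lock the drive shaft before service: with your fingertips push the upright fin of the slotted disc round until its slot lines up with the sliding bar, then push the bar by its upright plate fully home, through the disc into the keeper on the far side. Only push with the fingers: do not grip the fin or the plate, and leave the loose vial, weights, jar and tape roll where they stand.

Things in the scene. Friction and masses are not known exactly. Their poses are not given: they have to be found in the camera images.
- shaft_lock: the fixed unit: grey base plate 104 (x) by 276 (y) by 14 mm high, y -152 to +124 mm, carrying in a row along y a steel bar in a dark guide block (y -35 to +3 mm), a round aluminium disc and a dark keeper block (y 95 to 117 mm), blocks 45 mm high. Origin on the bench under the bar's centre line; +y, within 0.3 rad of the robot's left, is the way the bar is pushed
- lock_disc (a joint): turn of the disc about its vertical axis, rad, counterclockwise from above positive, stops at -0.2 and 3.34. Its slot lies along the bar at 0 and at 3.14; either will do. At 0 the fin points to +x of shaft_lock, at 1.57 to +y, at 3.14 to -x. Takes about 4 N at the fin and stays where it is left. The bar draws the slot true from about 0.1 rad off and is blocked when it is farther off
- disc_top (a point): centre of the disc's top, 40 mm above the bench, on its axis at (0, 50 mm) of the shaft_lock frame; turns with the disc: x axis towards the fin, y axis along the slot. The disc is 76 mm in diameter; a straight open slot 20 mm wide and 17 mm deep runs right across its top through the centre
- fin_mid (a point): centre of the upright fin that is part of the disc, 25 mm from the disc's axis, 59 mm above the bench; x axis radial, outward, y axis across the fin (the way it moves). The fin is 24 mm long radially, 11 mm thick, and stands 38 mm above the disc's top (to 78 mm above the bench), square to the slot
- fin_face_a (a point): raised flat face of the fin on its counterclockwise side, 18 mm (radial) by 30 mm high, 2.5 mm thick; the point is the centre of its surface. Push here to turn the disc clockwise
- fin_face_b (a point): the same on the fin's clockwise side. Push here to turn the disc counterclockwise
- lock_bar (a joint): travel of the bar, m: 0 drawn fully back, 0.112 fully home, where the push plate comes to within 3 mm of the guide block and the nose is in the keeper; starts at 0 to 0.01; the nose meets the disc's rim at about 0.014. About 4 N moves it. The bar is 16 mm wide, 14 high, its centre line 32 mm above the bench, and cannot leave its guide
- plate_rear (a point): centre of the rear face (away from the disc) of the upright push plate on the bar's tail, on the centre line, 50 mm above the bench, at y = -160.5 mm + bar travel in the shaft_lock frame, axes as shaft_lock. The plate is 36 mm wide, 11 thick, from 20 to 72 mm above the bench, with a raised flat face 30 mm wide on each side, 31 to 69 mm above the bench
- bar_nose (a point): foremost point of the bar's rounded nose
- keeper (a point): centre of the opening of the keeper, where the nose ends up
- vial_1: glass sample vial with a black screw cap, 27 mm diameter, 56 tall, standing beside the shaft lock; loose; origin at the centre of its underside; leave it alone
- weight_100: brass weight with a knob, 25 mm diameter, 30 tall, standing beside the shaft lock; loose; origin at the centre of its underside; leave it alone
- jar_3: white sample jar with a screw lid, 52 mm diameter, 67 tall; loose; origin at the centre of its underside; leave it alone
- tape_grey: roll of tape lying flat, 72 mm diameter, 19 tall; loose; origin at the centre of its underside; leave it alone
- weight_50: small brass weight with a knob, 20 mm diameter, 24 tall; loose; origin at the centre of its underside; leave it alone

How it is judged:
On the way:
1. the disc's slot is lined up with the bar, within 0.12 rad ((value of joint lock_disc between -0.12 and 0.12 rad or value of joint lock_disc between 3.0216 and 3.2616 rad)), for 0.2 s.
At the end, for the whole second after the job is handed in: the bar stands within 5 mm of fully home (travel over 107 of 112 mm), through the disc's slot (disc within 0.1 rad of lined up, either way round) and in the keeper (value of joint lock_bar above 0.107 m and (value of joint lock_disc between -0.1 and 0.1 rad or value of joint lock_disc between 3.0416 and 3.2416 rad)); the robot touches nothing.
It fails at once if the fin is gripped (fingers press on both its faces at once) (contact force between the fingers and lock_disc_c4 above 2 N and contact force between the fingers and lock_disc_c5 above 2 N).
It fails at once if the push plate is gripped (fingers press on both its faces at once) (contact force between the fingers and lock_bar_c3 above 2 N and contact force between the fingers and lock_bar_c4 above 2 N).
It fails at once if a loose bystander is moved more than 20 mm, lifted or tipped (distance of any of vial_1, weight_100, jar_3, tape_grey, weight_50 from where it was at the start of the episode above 0.02 m or angle between any of vial_1, weight_100, jar_3, tape_grey, weight_50's own z axis and vertical above 0.35 rad).
It also fails if it takes over 48 s, if anything falls off the work surface, if the arm or the gripper's body presses on something with over 40 N, if the wrist force passes 120 N, or if a joint passes its speed limit or range.

## Robot

A 7-joint arm with a two-finger parallel gripper is mounted at the origin on a cart in front of the work surface, level with it; the furniture and walls round the work are solid. World frame = base frame: x ahead of the robot, y to its left, z up, the work surface at z = 0. Lengths are in m, angles in rad, forces in N, time in s.
With the tool pointing down it reaches from about 0.425 to 0.825 m from the base axis. Payload 3.6 kg.
Tool frame: the origin (TCP) lies where the fingers leave the gripper's body, on its centre line; the fingertips stand 73 mm ahead of it and the grasp point (between the pads) lies 54 mm ahead of it; y points along the fingers, x is the direction in which the jaws open and shut, and the axes are right-handed (so a half turn about y gives the same grasp; the last joint's range is limited). The gripper opens to 85 mm and grips with 20 to 120 N. Pads are 22 mm wide; open, the fingers measure 114 mm over their backs; the gripper's body (76 mm by 85 mm) begins 54 mm behind the grasp point. The pads swing forward as they close: fully open they stand 13 mm farther back than shut.
Start: joints at [-1.286, 0.615, -0.013, 1.423, 0.008, 1.103, -0.04], TCP at [0.199, 0.619, 0.304] pointing down, gripper open.
Joint ranges: [-3.12, 3.12], [-0.3, 2.06], [-1.34, 1.32], [0.26, 2.42], [-1.36, 4.5], [0.01, 1.98], [-2.84, 2.84]. Speed limits (rad/s): [2.79, 2.79, 3.14, 3.14, 3.14, 3.14, 3.14].

## Interface

Orientations are given as [roll, pitch, yaw] about the fixed x, y, z axes, in that order (R = Rz(yaw) Ry(pitch) Rx(roll)).
In Python, from cell import robot gives the robot as it stands.
- The arm moves only by the tool carry_out, never from a script. Its argument "targets" is one flat list of numbers, 6 for each row, row after row: the shift along the tool's x, y, z in m, then the turn, a rotation vector about the tool's x, y, z in rad. In form: [tx, ty, tz, rx, ry, rz, tx, ty, tz, rx, ry, rz, ...]. A call has exactly 10 rows; each row shifts and turns the pose as measured when the row begins, along the tool's axes as they then stand; what a row does not reach is not made up. A row lasts 1/10 s, in which the tool goes at most 50 mm and 8.59 degrees, less where a joint would pass 70% of its speed; a pose out of reach is approached as far as the arm can. A call is refused whole if a number of a shift passes 0.05 or a number of a turn 0.15, either way. A call with a gripper value outside its range is refused whole. "gripper" is the opening, from 0 (shut) to 1 (fully open), set as the call begins (left out, the last holds). The fingers move at their own pace and stop on an object; "force" is the grip in N (left out, the last holds). Time passes only in rows, so rows that do not move let the fingers close, or fill a call up. It gives the time, the measured TCP pose, the force and the opening at its end, in the units of the state.
- robot.get_state(): the state, without advancing time (a new reading comes with each control period).
- robot.snapshot(name): name is "side" or "top" or "wrist"; returns a dict with "frame" (400x640x3 uint8, red, green, blue), "K" (3x3 intrinsics, pixels), "origin" and "orientation" of the camera in the world; the wrist camera has in their place "mount" (4x4, takes a point from camera to tool coordinates, whose origin is the TCP and whose axes are the tool frame's). Camera axes: x right, y up, looking along -z (the intrinsics and any distortion apply to the point x, -y, -z); pixel columns grow to the right and rows downward; lengths in m; the calibration is good to about 2 mm. A picture is of the moment at which its call begins: read the wrist's pose just before it. There is no depth.
- robot.close_job(): hands the job in, once; it reports no verdict.
Trained networks look in a picture, given as the dict that the camera call returned (one of the last four; its "shot" number tells which), for a name from the list of things; names that differ only in an ending like _2 or _b are one class to them, and where a whole thing is asked for, a point or a joint stands for the part that bears it (a point fixed in the world has none). Each returns a list of dicts, best first, with "conf" (0 to 1); they miss things now and then, are a little off and sometimes report something else, mostly with a low value. They report only what shows in the picture. A call takes as long as a camera call.
- robot.look_for(thing, picture): "xyz" ([x, y, z] in m, in the coordinates of the camera as it stood for that picture, good to about 4 mm: the middle of the surface that is visible of it).
- robot.tip_of(thing, picture): "xyz" ([x, y, z] in m, in the coordinates of the camera as it stood for that picture, good to about 4 mm: a listed point, or the origin of a listed thing).
The state is a dict: "clock": time; "joint_positions": joint angles; "dq": joint speeds; "joint_efforts": joint torques, N m; "ee_pos": TCP position; "eef_rot": TCP orientation; "contact_force": force on the tool from outside, world axes, zero at the start; "ft_torque": the same for the moment, N m; "width": finger opening in m.
Only numpy, scipy, OpenCV 4.12 (cv2) and the standard library are available. Lean on these libraries where they do the work, as an engineer would, in place of code of your own. Each camera call takes 0.05 s, during which the arm holds its last target.

## Working session

There is one attempt and no reset: what is moved stays moved. The work goes in short steps, Python scripts to look and compute and a tool call to move; the robot and the scene stay as the last step left them, time stands still between calls to the robot, and variables do not carry over. Pictures are saved under pics/ and viewed, and the job is handed in when it is done.

Besides the shell and the picture viewer there is one more tool, called after "Request:" as name(argument=value, ...) on one line, values as JSON. carry_out: Moves the arm, as the interface text tells. Its arguments: {"type":"object","properties":{"targets":{"type":"array"},"gripper":{"type":"number"},"force":{"type":"number"}},"required":["targets"]}

```bash
ls; mkdir -p pics; cat > h.py <<'E'
import numpy as np,cv2
from scipy.spatial.transform import Rotation as R
from cell import robot
def T(s):
    s=s or robot.get_state()
    M=np.eye(4);M[:3,3]=s['ee_pos'];M[:3,:3]=R.from_euler('xyz',s['eef_rot']).as_matrix();return M
def cam(p,s=None):
    if 'mount' in p: return T(s)@np.array(p['mount'])
    M=np.eye(4);M[:3,3]=p['origin'];o=np.array(p['orientation'])
    M[:3,:3]=o if o.shape==(3,3) else R.from_euler('xyz',o).as_matrix();return M
def w(C,x): return (C@np.append(x,1))[:3]
def snap(n,f):
    s=robot.get_state();p=robot.snapshot(n);cv2.imwrite('pics/'+f+'.png',p['frame'][:,:,::-1]);return s,p
E
python3 - <<'E'
from h import *
s=robot.get_state();print({k:np.round(v,3) for k,v in s.items()})
for n in ['top','side']:
    s,p=snap(n,n+'0');C=cam(p,s);print(n,p['orientation'],p['origin'])
    for t in ['shaft_lock','disc_top','fin_mid','fin_face_a','plate_rear','bar_nose','keeper','vial_1','weight_100','jar_3','tape_grey','weight_50']:
        r=robot.tip_of(t,p);print(t,[(np.round(w(C,q['xyz']),3).tolist(),round(q['conf'],2)) for q in r[:2]])
print(robot.get_state()['clock'])
E
```

```text
pics
{'clock': np.float64(0.0), 'joint_positions': array([-1.286,  0.616, -0.013,  1.425,  0.008,  1.103, -0.04 ]), 'dq': array([ 0.001,  0.   , -0.002, -0.001,  0.001, -0.001, -0.001]), 'joint_efforts': array([ 0.0000e+00, -4.6921e+01,  2.5900e-01, -1.7104e+01,  1.0000e-02,
        9.0000e-03, -0.0000e+00]), 'ee_pos': array([0.199, 0.618, 0.303]), 'eef_rot': array([-1.571,  0.003,  1.259]), 'contact_force': array([0.199, 0.447, 0.322]), 'ft_torque': array([-0.031, -0.047,  0.017]), 'width': np.float64(0.085)}
top [ 0.18743982 -0.00533785 -1.56619679] [0.24274043 0.04391511 1.66142997]
shaft_lock [([0.537, -0.052, -0.002], 0.76)]
disc_top [([0.548, -0.003, 0.039], 0.67)]
fin_mid [([0.565, 0.011, 0.055], 0.69)]
fin_face_a [([0.563, 0.019, 0.058], 0.88), ([0.571, 0.01, 0.059], 0.77)]
plate_rear [([0.497, -0.197, 0.046], 0.79), ([0.56, 0.05, 0.028], 0.68)]
bar_nose [([0.534, -0.051, 0.032], 0.47), ([0.561, 0.02, 0.058], 0.26)]
keeper [([0.56, 0.051, 0.027], 0.75)]
vial_1 [([0.59, -0.169, -0.002], 0.48)]
weight_100 [([0.611, -0.088, 0.0], 0.56), ([0.483, 0.293, -0.004], 0.52)]
jar_3 [([0
[... 261 characters left out ...]
0] [0.40920744 1.07198219 0.66066088]
shaft_lock [([0.544, -0.049, -0.002], 0.8)]
disc_top []
fin_mid [([0.572, 0.017, 0.059], 0.64)]
fin_face_a [([0.566, 0.017, 0.06], 0.93), ([0.577, 0.015, 0.058], 0.6)]
plate_rear [([0.507, -0.197, 0.051], 0.6)]
bar_nose [([0.538, -0.05, 0.032], 0.77), ([0.467, -0.341, -0.005], 0.35)]
keeper [([0.569, 0.053, 0.03], 0.83), ([0.507, -0.197, 0.048], 0.59)]
vial_1 [([0.597, -0.171, -0.002], 0.44)]
weight_100 [([0.617, -0.088, 0.001], 0.67), ([0.487, 0.297, -0.002], 0.57)]
jar_3 [([0.504, 0.391, -0.0], 0.98), ([0.541, -0.05, 0.032], 0.74)]
tape_grey [([0.466, -0.343, -0.004], 0.49)]
weight_50 [([0.617, -0.088, 0.001], 0.67), ([0.487, 0.297, -0.002], 0.57)]
1.3
```

View pictures.

View pics/top0.png

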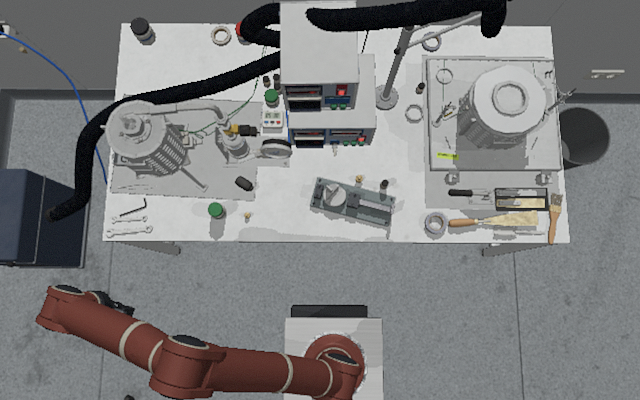

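View pics/side0.png

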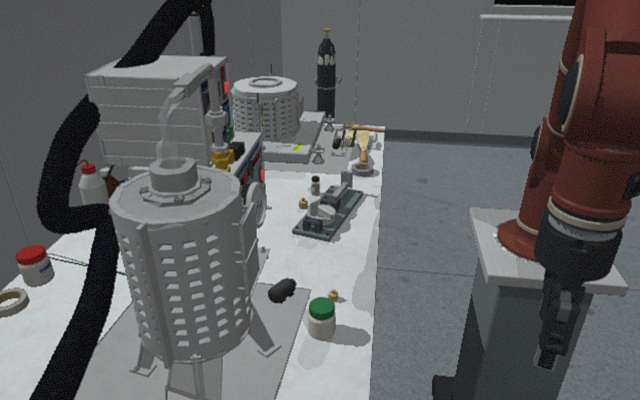

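Request:
carry_out(targets=[-0.012,0,-0.046,0,0.073,0,-0.012,0,-0.046,0,0.075,0,-0.012,0,-0.046,0,0.077,0,-0.012,0,-0.046,0,0.078,0,-0.012,0,-0.046,0,0.08,0,-0.012,0,-0.046,0,0.08,0,-0.012,0,-0.046,0,0.08,0,-0.012,0,-0.046,0,0.08,0,-0.012,0,-0.046,0,0.08,0,-0.01,0,-0.046,0,0.08,0], gripper=0, force=40)

```text
clock: 2.3
ee_pos: [0.4868, 0.249, 0.3004]
eef_rot: [-1.561, -0.004, 0.465]
contact_force: [1.5, -1.0, 0.7]
width: -0.0002
```

Request:
carry_out(targets=[-0.001,0,-0.028,0,0.089,0,-0.001,0,-0.028,0,0.089,0,-0.001,0,-0.028,0,0.089,0,-0.001,0,-0.028,0,0.089,0,-0.001,0,-0.028,0,0.089,0,-0.001,0,-0.028,0,0.089,0,-0.001,0,-0.028,0,0.089,0,-0.001,0,-0.024,0,0.089,0,0,0,0,0,0,0,0,0,0,0,0,0])

```text
clock: 3.3
ee_pos: [0.513, 0.0163, 0.3011]
eef_rot: [-1.561, -0.005, -0.294]
contact_force: [-0.3, 0.1, 0.7]
width: -0.0001
```

```bash
python3 - <<'E'
from h import *
s,p=snap('wrist','w1');C=cam(p,s);print(np.round(s['ee_pos'],4),np.round(s['eef_rot'],3),np.round(C,3).tolist())
for t in ['shaft_lock','disc_top','fin_mid','fin_face_a','fin_face_b','plate_rear','bar_nose','keeper','vial_1','weight_100']:
        r=robot.tip_of(t,p);print(t,[(np.round(w(C,q['xyz']),3).tolist(),round(q['conf'],2)) for q in r[:2]])
print(robot.get_state()['clock'])
E
```

```text
[0.513  0.0163 0.3011] [-1.561 -0.005 -0.294] [[0.957, 0.28, 0.078, 0.535], [-0.29, 0.917, 0.275, 0.089], [0.006, -0.286, 0.958, 0.371], [0.0, 0.0, 0.0, 1.0]]
shaft_lock [([0.54, -0.045, -0.005], 0.85), ([0.565, 0.021, 0.061], 0.36)]
disc_top [([0.558, -0.003, 0.042], 0.83)]
fin_mid [([0.569, 0.016, 0.06], 0.69)]
fin_face_a [([0.577, 0.011, 0.057], 0.65), ([0.568, 0.02, 0.062], 0.55)]
fin_face_b [([0.577, 0.011, 0.057], 0.65), ([0.568, 0.02, 0.062], 0.55)]
plate_rear []
bar_nose [([0.537, -0.048, 0.031], 0.69)]
keeper [([0.569, 0.051, 0.028], 0.94)]
vial_1 [([0.594, -0.169, 0.001], 0.57)]
weight_100 [([0.615, -0.085, -0.002], 0.9)]
3.85
```

View pics/w1.png

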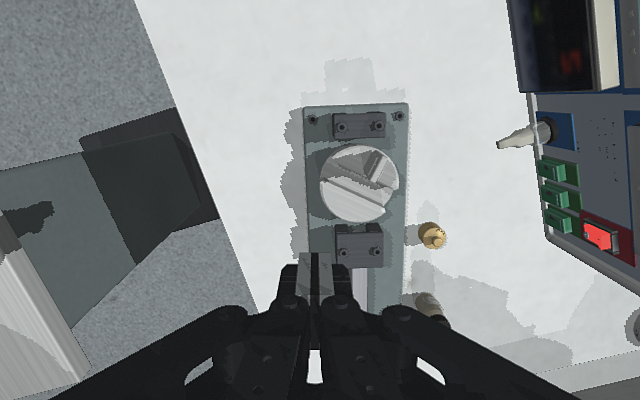

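```bash
python3 - <<'E'
from h import *
import pickle
s=robot.get_state();p=robot.snapshot('wrist');C=cam(p,s);K=np.array(p['K']);print(K.tolist(),[k for k in p])
pickle.dump((s,p),open('w1.pkl','wb'))
def ray(u,v,z):
    d=C[:3,:3]@np.array([(u-K[0,2])/K[0,0],-(v-K[1,2])/K[1,1],-1]);return C[:3,3]+d*(z-C[2,3])/d[2]
for n,u,v,z in [('bl',303,107,.014),('br',409,103,.014),('rside',406,280,.014),('disc',360,183,.04)]:print(n,np.round(ray(u,v,z),4))
im=p['frame'][90:300,280:470,::-1];cv2.imwrite('pics/w1z.png',cv2.resize(im,None,fx=3,fy=2.8*1,interpolation=cv2.INTER_CUBIC))
E
```

```text
[[357.3711652000388, 0.0, 314.2990260590119], [0.0, 357.3711652000388, 203.6515962177801], [0.0, 0.0, 1.0]] ['frame', 'K', 'mount', 'shot']
bl [0.5237 0.0827 0.014 ]
br [0.6225 0.0566 0.014 ]
rside [ 0.5779 -0.1286  0.014 ]
disc [0.5555 0.0008 0.04  ]
```

View pics/w1z.png

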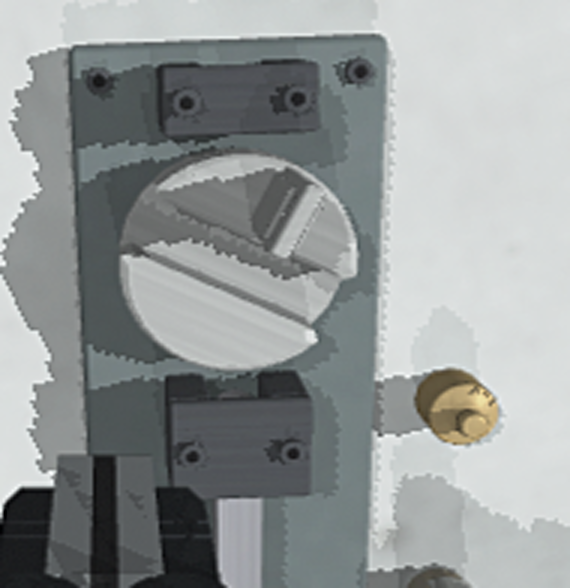

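Request:
carry_out(targets=[0.004,0.01,0.001,0,-0.114,0,0.004,0.01,0.001,0,-0.114,0,0.004,0.01,0.001,0,-0.114,0,0.004,0.01,0.001,0,-0.114,0,0.004,0.01,0.001,0,-0.114,0,0.004,0.01,0.001,0,-0.114,0,0.004,0.01,0.001,0,-0.114,0,0.004,0.01,0.001,0,-0.114,0,0.004,0.01,0.001,0,-0.114,0,0.004,0.01,0.001,0,-0.114,0])

```text
clock: 4.9
ee_pos: [0.5512, 0.0348, 0.1993]
eef_rot: [-1.576, -0.013, 0.891]
contact_force: [0.4, -0.1, 0.1]
width: 0.0002
```

```bash
cat >> h.py <<'E'
Y=-0.246;O=np.array([0.5425,-0.0505]);RL=np.array([[np.cos(Y),-np.sin(Y)],[np.sin(Y),np.cos(Y)]])
def lock(s): 
    "tcp xy in disc-centred lock frame mm, yaw rel lock, tip z"
    return np.round(RL.T@(np.array(s['ee_pos'])[:2]-O)*1000-[0,50],1),round(s['eef_rot'][2]-Y,3),round(s['ee_pos'][2]-.073,4)
def togo(s,xl,zt,yawl):
    "shift in tool axes to disc-centred lock xy (mm), tip z, lock yaw"
    g=np.append(O+RL@((np.array(xl)+[0,50])/1000),zt+.073)
    return np.round(T(s)[:3,:3].T@(g-s['ee_pos']),4), round(-(yawl-(s['eef_rot'][2]-Y)),3)
E
python3 - <<'E'
from h import *
s,p=snap('wrist','w2');C=cam(p,s);print(lock(s))
print(togo(s,[-16.7,35.5],.052,1.1))
for t in ['disc_top','fin_mid','fin_face_a','keeper']:
        r=robot.tip_of(t,p);print(t,[(np.round(w(C,q['xyz']),3).tolist(),round(q['conf'],2)) for q in r[:2]])
E
```

```text
(array([-12.3,  34.9]), np.float64(1.137), np.float64(0.1263))
(array([-0.0023,  0.0742,  0.0047]), np.float64(0.037))
disc_top [([0.555, -0.003, 0.041], 0.56)]
fin_mid [([0.572, 0.017, 0.057], 0.93)]
fin_face_a [([0.569, 0.021, 0.06], 0.77)]
keeper [([0.57, 0.054, 0.029], 0.94)]
```

View pics/w2.png

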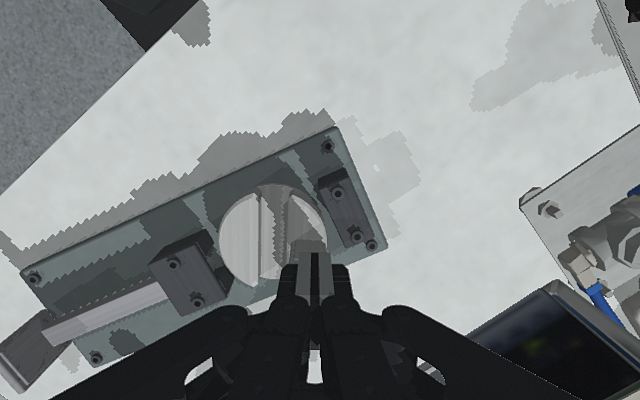

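```bash
python3 - <<'E'
from h import *
s=robot.get_state();p=robot.snapshot('wrist');C=cam(p,s);K=np.array(p['K'])
def pr(x):
    q=np.linalg.inv(C)@np.append(x,1);return np.round([K[0,2]+K[0,0]*q[0]/-q[2],K[1,2]-K[1,1]*q[1]/-q[2]])
def L(x,y,z): return np.append(O+RL@((np.array([x,y])+[0,50])/1000),z)
for th in (1.0,1.1,1.2):
  c,n=np.cos(th),np.sin(th)
  for r,t in((13,8),(37,8),(13,-8),(37,-8)): print(th,r,t,pr(L(r*c-t*n,r*n+t*c,.078)),pr(L(r*c-t*n,r*n+t*c,.04)))
print('centre',pr(L(0,0,.04)), 'tip',pr(T(s)[:3,:3]@[0,.073,0]+s['ee_pos']))
print(pr(L(0,124-50,.014)))
cv2.imwrite('pics/w2z.png',cv2.resize(p['frame'][160:320,200:400,::-1],None,fx=3.6,fy=3.6))
E
```

```text
1.0 13 8 [289. 261.] [292. 236.]
1.0 37 8 [329. 265.] [326. 240.]
1.0 13 -8 [286. 284.] [289. 257.]
1.0 37 -8 [325. 289.] [323. 260.]
1.1 13 8 [287. 258.] [291. 234.]
1.1 37 8 [328. 259.] [325. 235.]
1.1 13 -8 [287. 283.] [290. 255.]
1.1 37 -8 [327. 283.] [324. 256.]
1.2 13 8 [286. 257.] [289. 232.]
1.2 37 8 [327. 254.] [324. 230.]
1.2 13 -8 [288. 281.] [291. 253.]
1.2 37 -8 [328. 278.] [325. 251.]
centre [272. 244.] tip [311. 271.]
[364. 190.]
```

View pics/w2z.png

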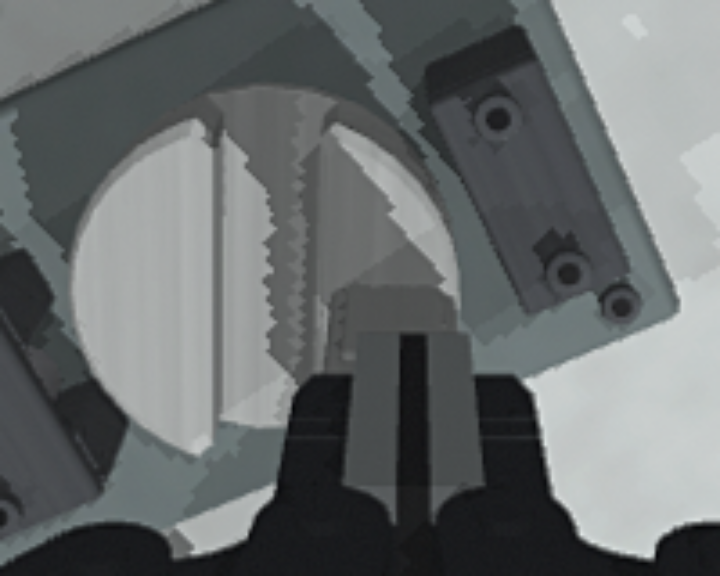

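Request:
carry_out(targets=[-0.002,0,0.005,0,0,0,0,0.01,0.002,0,0,0,0,0.012,0,0,0,0,0,0.012,0,0,0,0,0,0.012,0,0,0,0,0,0.01,0,0,0,0,0,0.01,0,0,0,0,0,0.006,0,0,0,0,0,0,0,0,0,0,0,0,0,0,0,0])

```text
clock: 6.2
ee_pos: [0.5448, 0.0378, 0.1216]
eef_rot: [-1.577, -0.013, 0.882]
contact_force: [-0.3, -0.8, 0.4]
width: -0.0003
```

```bash
python3 - <<'E'
from h import *
s,p=snap('wrist','w3');print(lock(s),s['contact_force'],togo(s,[-16.7,35.5],.052,1.13))
cv2.imwrite('pics/w3z.png',cv2.resize(p['frame'][160:320,200:400,::-1],None,fx=3.6,fy=3.6))
E
```

```text
(array([-19.3,  36.2]), np.float64(1.128), np.float64(0.0486)) [-0.28946416 -0.82572716  0.35717996] (array([ 0.0005, -0.0034, -0.0027]), np.float64(-0.002))
```

View pics/w3z.png

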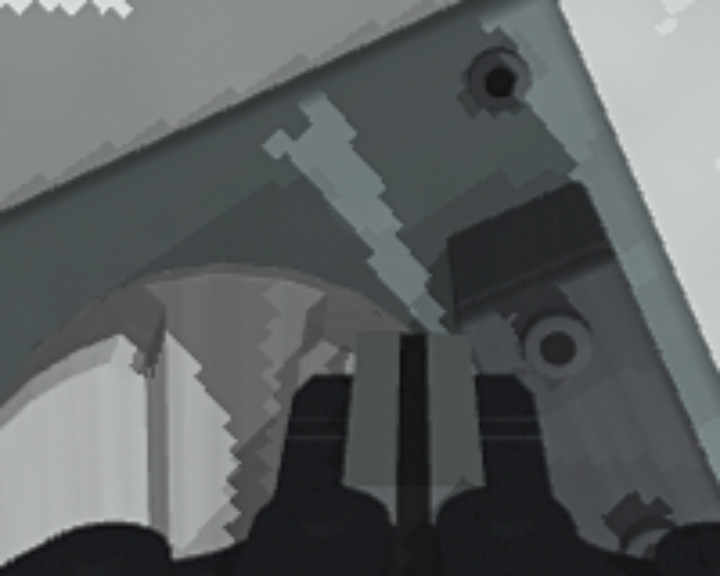

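Request:
carry_out(targets=[0,-0.003,-0.003,0,0,0,0,0,-0.004,0,0,0,0,0,-0.004,0,0,0,0,0,-0.003,0,0,0,0.001,0,-0.002,0,0.06,0,0.001,0,-0.002,0,0.06,0,0.001,0,-0.002,0,0.06,0,0.001,0,-0.002,0,0.06,0,0.001,0,-0.002,0,0.06,0,0.001,0,-0.002,0,0.06,0])

```text
clock: 7.25
ee_pos: [0.5639, 0.0292, 0.1271]
eef_rot: [-1.555, -0.007, 0.512]
contact_force: [-2.4, 2.4, 1.4]
width: 0.0002
```

```bash
cat >> h.py <<'E'
def rot(s):
    a=lock(s);th=a[1];c,n=np.cos(th),np.sin(th);x,y=a[0];return 'polar r,t',round(c*x+n*y,1),round(-n*x+c*y,1)
E
python3 - <<'E'
from h import *
s=robot.get_state();print(lock(s),rot(s),s['contact_force'])
E
```

```text
(array([ 1.3, 32.5]), np.float64(0.758), np.float64(0.0541)) ('polar r,t', np.float64(23.3), np.float64(22.7)) [-2.37986445  2.38361372  1.41142146]
```

Request:
carry_out(targets=[0.0018,0,-0.0024,0,0.08,0,0.0018,0,-0.0024,0,0.08,0,0.0018,0,-0.0024,0,0.08,0,0.0018,0,-0.0024,0,0.08,0,0.0018,0,-0.0024,0,0.08,0,0.0018,0,-0.0024,0,0.08,0,0.0018,0,-0.0024,0,0.08,0,0.0018,0,-0.0024,0,0.08,0,0,0,0,0,0,0,0,0,0,0,0,0])

```text
clock: 8.25
ee_pos: [0.5767, 0.028, 0.1274]
eef_rot: [-1.533, 0.027, -0.141]
contact_force: [0.4, 1.1, -0.7]
width: 0.0002
```

```bash
python3 - <<'E'
from h import *
s,p=snap('wrist','w4');print(lock(s),rot(s),s['contact_force'])
cv2.imwrite('pics/w4z.png',cv2.resize(p['frame'][160:320,200:400,::-1],None,fx=3.6,fy=3.6))
s,p=snap('top','t4')
cv2.imwrite('pics/t4z.png',cv2.resize(p['frame'][160:240,290:410,::-1],None,fx=6,fy=6))
E
```

```text
(array([14.1, 34.5]), np.float64(0.105), np.float64(0.0544)) ('polar r,t', np.float64(17.6), np.float64(32.8)) [ 0.37179692  1.12441336 -0.74160743]
```

View pics/w4z.png

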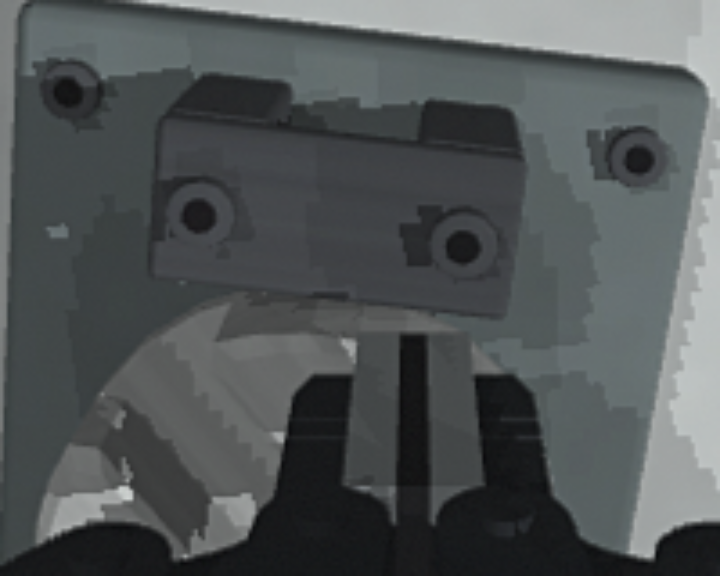

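View pics/t4z.png

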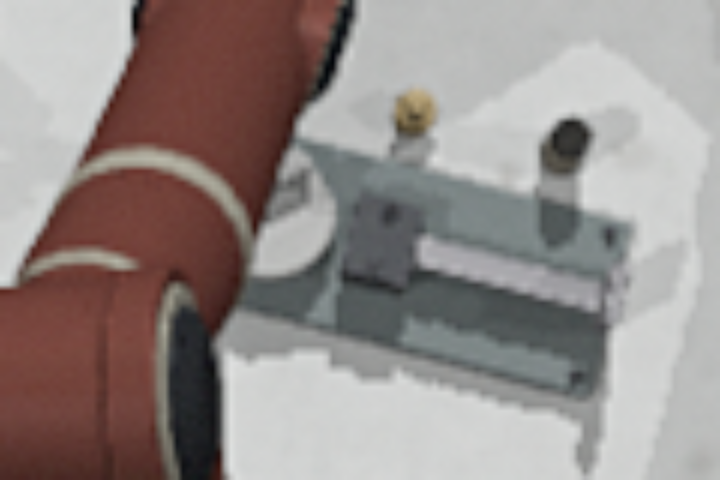

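Request:
carry_out(targets=[0.0015,0,-0.004,0,0.02,0,0.0015,0,-0.004,0,0.02,0,0.0015,0,-0.004,0,0.02,0,0.001,0,-0.003,0,0.02,0,0.001,0,-0.003,0,0.02,0,0,0,-0.002,0,0,0,0,0,0,0,0,0,0,0,0,0,0,0,0,0,0,0,0,0,0,0,0,0,0,0])

```text
clock: 9.35
ee_pos: [0.5835, 0.0102, 0.1274]
eef_rot: [-1.527, 0.024, -0.246]
contact_force: [1.5, 3.7, -0.6]
width: -0.0
```

```bash
python3 - <<'E'
from h import *
s,p=snap('wrist','w5');print(lock(s),rot(s),s['contact_force'],s['eef_rot'])
cv2.imwrite('pics/w5z.png',cv2.resize(p['frame'][160:320,200:400,::-1],None,fx=3.6,fy=3.6))
E
```

```text
(array([25. , 18.9]), np.float64(0.0), np.float64(0.0544)) ('polar r,t', np.float64(25.0), np.float64(18.9)) [ 1.52554408  3.72658853 -0.60685159] [-1.52677328  0.02440457 -0.2455669 ]
```

View pics/w5z.png

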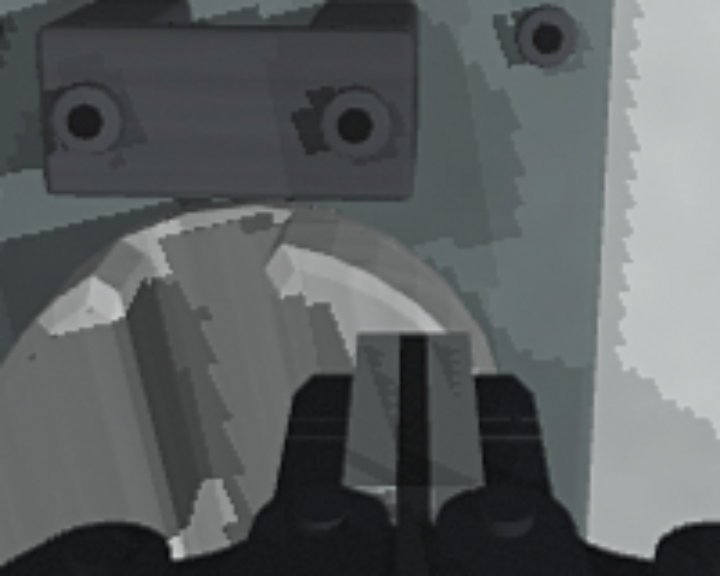

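```bash
cat >> h.py <<'E'
def pix(C,K,u,v,z):
    K=np.array(K);d=C[:3,:3]@np.array([(u-K[0,2])/K[0,0],-(v-K[1,2])/K[1,1],-1]);P=C[:3,3]+d*(z-C[2,3])/d[2]
    return RL.T@(P[:2]-O)*1000-[0,50]
E
python3 - <<'E'
from h import *
s=robot.get_state();p=robot.snapshot('wrist');C=cam(p,s)
f=lambda u,v,z=.04:pix(C,p['K'],200+u/3.6,160+v/3.6,z)
a,b=f(125,310),f(175,545);print(a,b,'theta',np.arctan2(-(a-b)[0],(a-b)[1]))
a,b=f(607,100,.014),f(585,540,.014);print(a,b,np.arctan2(-(a-b)[0],(a-b)[1]))
print(f(45,190,.045),f(410,198,.045))
for t in ['disc_top','fin_mid','fin_face_a']:
    r=robot.tip_of(t,p);print(t,[(np.round(RL.T@(w(C,q['xyz'])[:2]-O)*1000-[0,50],1),round(q['conf'],2)) for q in r[:2]])
E
```

```text
[-14.92674965  29.34354489] [-9.86483879 -5.83116783] theta 0.14292641711028256
[51.58455518 52.77752262] [ 50.80324573 -19.92476378] -0.010746283477809824
[-22.86972835  47.42622992] [23.32091239 46.68951889]
disc_top [(array([ 4.3, -0.8]), 0.81)]
fin_mid []
fin_face_a []
```

Request:
carry_out(targets=[0,0,-0.0005,-0.012,0,0,0,0,-0.0005,-0.012,0,0,0,0,-0.0005,-0.012,0,0,0,0,-0.0005,-0.012,0,0,0,0,0,-0.008,0,0,0,0,0,0,0,0,0,0,0,0,0,0,0,0,0,0,0,0,0,0,0,0,0,0,0,0,0,0,0,0])

```text
clock: 10.6
ee_pos: [0.5836, 0.0088, 0.1271]
eef_rot: [-1.587, 0.023, -0.245]
contact_force: [3.5, 4.1, -1.3]
width: 0.0001
```

```bash
python3 - <<'E'
from h import *
s,p=snap('wrist','w6');print(lock(s),rot(s),s['contact_force'],s['eef_rot'])
cv2.imwrite('pics/w6z.png',cv2.resize(p['frame'][160:320,200:400,::-1],None,fx=3.6,fy=3.6))
E
```

```text
(array([25.4, 17.6]), np.float64(0.001), np.float64(0.0541)) ('polar r,t', np.float64(25.4), np.float64(17.6)) [ 3.53909223  4.10394938 -1.25189659] [-1.58737189  0.02283224 -0.24490262]
```

View pics/w6z.png

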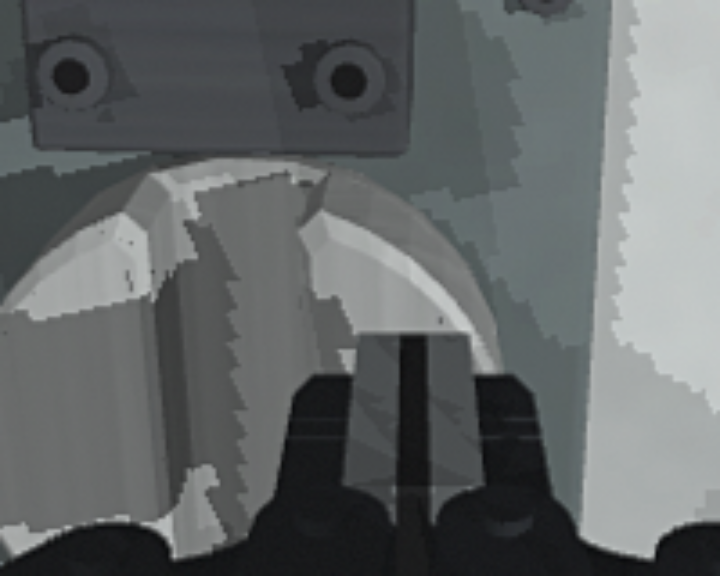

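```bash
python3 - <<'E'
from h import *
s=robot.get_state();p=robot.snapshot('wrist');C=cam(p,s)
f=lambda u,v,z=.04:pix(C,p['K'],200+u/3.6,160+v/3.6,z)
a,b=f(147,240),f(166,515);print(a,b,'theta',np.arctan2(-(a-b)[0],(a-b)[1]))
a,b=f(315,260),f(325,300);print(a,b)
a,b=f(607,100,.014),f(582,540,.014);print(a,b,np.arctan2(-(a-b)[0],(a-b)[1]))
E
```

```text
[-10.55275247  32.98927222] [-10.52198105  -8.57401272] theta 0.0007403507396996189
[11.36296347 30.38453179] [12.5563892  24.68328973]
[51.90578621 45.11886341] [ 51.37684673 -29.67196245] -0.007072132912231676
```

Request:
carry_out(targets=[0,0,0.008,0,0,0,0,0,0.007,0,0,0,0,-0.03,0,0,0,0,0,-0.04,0,0,0,0,0,-0.025,-0.01,0,0,0,-0.005,0,-0.045,0,0,0,-0.005,0,-0.045,0,0,0,-0.005,0,-0.045,0,0,0,-0.005,0,-0.045,0,0,0,-0.005,0,-0.045,0,0,0])

```text
clock: 11.7
ee_pos: [0.5028, -0.2003, 0.2302]
eef_rot: [-1.602, 0.041, -0.233]
contact_force: [1.0, -0.3, 0.4]
width: 0.0003
```

```bash
python3 - <<'E'
from h import *
s,p=snap('wrist','w7');C=cam(p,s);print(lock(s),s['contact_force'],s['eef_rot'],togo(s,[0,-241],.04,0))
for t in ['plate_rear','disc_top','vial_1','bar_nose','fin_mid']:
    r=robot.tip_of(t,p);print(t,[(np.round(RL.T@(w(C,q['xyz'])[:2]-O)*1000-[0,50],1),round(q['conf'],2)) for q in r[:2]])
E
```

```text
(array([  -2.1, -204.9]), np.float64(0.013), np.float64(0.1572)) [ 0.95641731 -0.25652816  0.37494502] [-1.60151257  0.04129731 -0.2332264 ] (array([ 0.0064,  0.1181, -0.0325]), np.float64(0.013))
plate_rear [(array([  76.8, -152.8]), 0.71), (array([  -3. , -199.3]), 0.6)]
disc_top []
vial_1 []
bar_nose []
fin_mid []
```

View pics/w7.png

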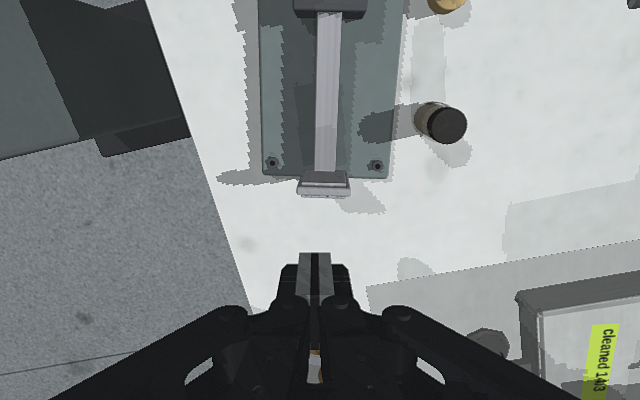

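Request:
carry_out(targets=[0.003,0,-0.015,0.016,0.006,-0.02,0.003,0,-0.012,0.015,0.006,-0.02,0,0.02,-0.003,0,0,0,0,0.02,0,0,0,0,0,0.02,0,0,0,0,0,0.02,0,0,0,0,0,0,0,0,0,0,0,0,0,0,0,0,0,0,0,0,0,0,0,0,0,0,0,0])

```text
clock: 13.0
ee_pos: [0.5113, -0.2118, 0.1474]
eef_rot: [-1.562, 0.001, -0.212]
contact_force: [0.2, 0.5, -0.1]
width: 0.0002
```

```bash
python3 - <<'E'
from h import *
s,p=snap('wrist','w8');C=cam(p,s);print(lock(s),s['contact_force'],s['eef_rot'],togo(s,[0,-232],.042,0))
f=lambda u,v,z=.04:pix(C,p['K'],u,v,z)
for t in ['plate_rear']:
    r=robot.tip_of(t,p);print(t,[(np.round(RL.T@(w(C,q['xyz'])[:2]-O)*1000-[0,50],1),round(q['conf'],2)) for q in r[:2]])
E
```

```text
(array([   9., -214.]), np.float64(0.034), np.float64(0.0744)) [ 0.22425653  0.46860674 -0.05189524] [-1.56195711e+00  1.11878578e-03 -2.11775252e-01] (array([-0.0096,  0.0323, -0.0179]), np.float64(0.034))
plate_rear []
```

View pics/w8.png

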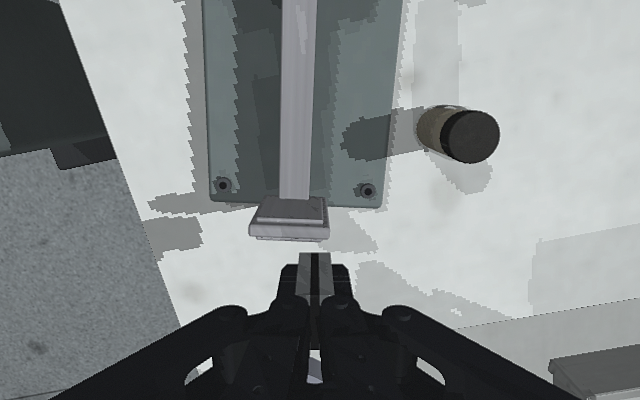

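Request:
carry_out(targets=[-0.004,-0.002,-0.008,0,0.017,0,-0.004,0,-0.008,0,0.017,0,-0.002,0,-0.004,0,0,0,0,0,0,0,0,0,0,0.012,0,0,0,0,0,0.012,0,0,0,0,0,0.01,0,0,0,0,0,0,0,0,0,0,0,0,0,0,0,0,0,0,0,0,0,0])

```text
clock: 14.1
ee_pos: [0.4951, -0.2312, 0.1123]
eef_rot: [-1.562, 0.002, -0.251]
contact_force: [-0.8, 0.3, -0.0]
width: -0.0002
```

```bash
python3 - <<'E'
from h import *
s,p=snap('wrist','w9');C=cam(p,s);print(lock(s),s['contact_force'],s['eef_rot'],togo(s,[0,-232],.042,0))
E
```

```text
(array([  -1.9, -236.8]), np.float64(-0.005), np.float64(0.0393)) [-0.84411898  0.29012606 -0.04383855] [-1.56205404  0.00173173 -0.25096615] (array([ 0.0019, -0.0026,  0.0049]), np.float64(-0.005))
```

View pics/w9.png

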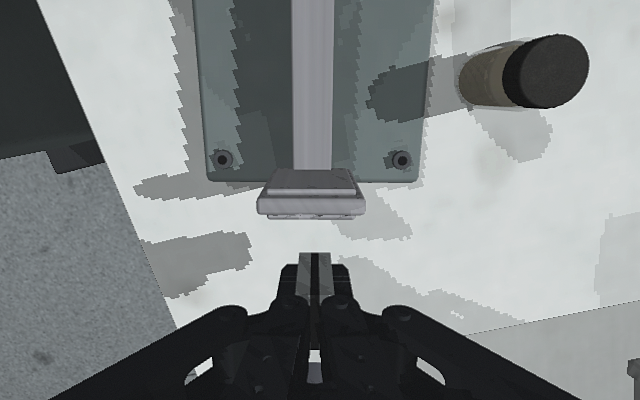

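Request:
carry_out(targets=[0,0,0.008,0,0,0,0,0,0.008,0,0,0,0,0,0.006,0,0,0,0,0,0.005,0,0,0,0,0,0.005,0,0,0,0,0,0.005,0,0,0,0,0,0.005,0,0,0,0,0,0.005,0,0,0,0,0,0.005,0,0,0,0,0,0.005,0,0,0])

```text
clock: 15.15
ee_pos: [0.5094, -0.1782, 0.1138]
eef_rot: [-1.573, -0.003, -0.256]
contact_force: [-1.3, -3.2, -1.5]
width: 0.0003
```

```bash
python3 - <<'E'
from h import *
s,p=snap('wrist','w10');C=cam(p,s);print(lock(s),s['contact_force'],s['eef_rot'])
E
```

```text
(array([  -1. , -181.9]), np.float64(-0.01), np.float64(0.0408)) [-1.28842376 -3.18981135 -1.4698612 ] [-1.57313388 -0.00320172 -0.25648081]
```

View pics/w10.png

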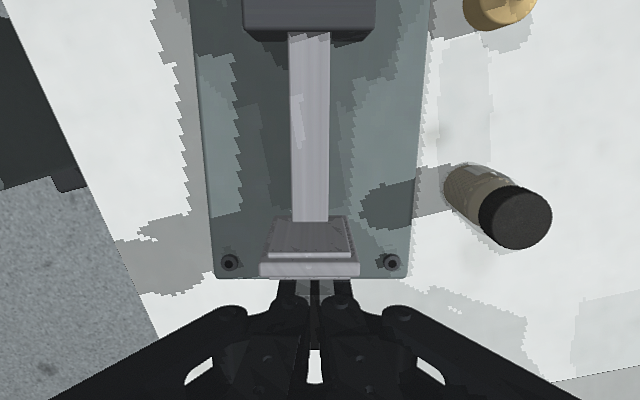

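Request:
carry_out(targets=[0,0,0.006,0,0,0,0,0,0.006,0,0,0,0,0,0.006,0,0,0,0,0,0.006,0,0,0,0,0,0.006,0,0,0,0,0,0.006,0,0,0,0,0,0.006,0,0,0,0,0,0.006,0,0,0,0,0,0.006,0,0,0,0,0,0.006,0,0,0])

```text
clock: 16.2
ee_pos: [0.5258, -0.115, 0.1138]
eef_rot: [-1.573, -0.003, -0.256]
contact_force: [-0.6, -4.2, -1.6]
width: 0.0001
```

```bash
python3 - <<'E'
from h import *
s=robot.get_state();print(lock(s),s['contact_force'],s['eef_rot'])
E
```

```text
(array([  -0.4, -116.6]), np.float64(-0.01), np.float64(0.0408)) [-0.57285404 -4.15995595 -1.58273643] [-1.57287323 -0.00334918 -0.25613127]
```

Travel is about 105 mm; push on gently until it stops.

Request:
carry_out(targets=[0,0,0.003,0,0,0,0,0,0.003,0,0,0,0,0,0.003,0,0,0,0,0,0.003,0,0,0,0,0,0.003,0,0,0,0,0,0.003,0,0,0,0,0,0.003,0,0,0,0,0,0.003,0,0,0,0,0,0.003,0,0,0,0,0,0.003,0,0,0])

```text
clock: 17.2
ee_pos: [0.5276, -0.1066, 0.1142]
eef_rot: [-1.606, -0.008, -0.275]
contact_force: [-1.4, -8.1, -1.4]
width: 0.0002
```

```bash
python3 - <<'E'
from h import *
s,p=snap('wrist','w11');print(lock(s),s['contact_force'],s['eef_rot'])
E
```

```text
(array([  -0.8, -108. ]), np.float64(-0.029), np.float64(0.0412)) [-1.43559845 -8.11025349 -1.3573341 ] [-1.6061983 -0.008031  -0.2752228]
```

View pics/w11.png

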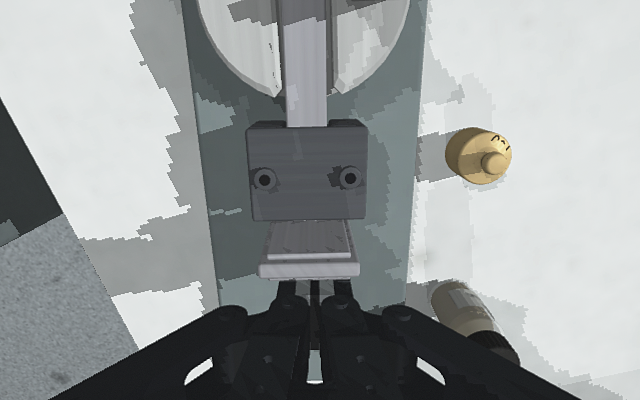

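Request:
carry_out(targets=[0,0,0.004,0.008,0,0,0,0,0.004,0.008,0,0,0,0,0.005,0.008,0,0,0,0,0.006,0.008,0,0,0,0,0.006,0,0,0,0,0,0.006,0,0,0,0,0,0.006,0,0,0,0,0,-0.008,0,0,0,0,0,-0.015,0,0,0,0,0,-0.015,0,0,0])

```text
clock: 18.25
ee_pos: [0.5162, -0.1379, 0.116]
eef_rot: [-1.617, -0.011, -0.301]
contact_force: [0.1, 0.7, 0.6]
width: 0.0003
```

```bash
python3 - <<'E'
from h import *
s,p=snap('wrist','w12');C=cam(p,s);print(lock(s),s['contact_force'],s['eef_rot'])
for t in ['plate_rear','bar_nose','keeper','disc_top']:
    r=robot.tip_of(t,p);print(t,[(np.round(RL.T@(w(C,q['xyz'])[:2]-O)*1000-[0,50],1),round(q['conf'],2)) for q in r[:2]])
E
```

```text
(array([  -4.3, -141.2]), np.float64(-0.055), np.float64(0.043)) [0.12776439 0.73923819 0.57007562] [-1.61723705 -0.01080584 -0.30072821]
plate_rear []
bar_nose []
keeper []
disc_top []
```

View pics/w12.png

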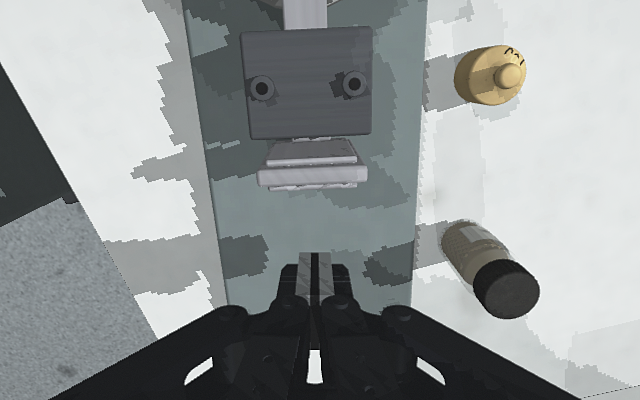

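Request:
carry_out(targets=[0,-0.02,-0.005,0,0,0,0,-0.04,0,0.01,0,0,0,-0.04,0,0.01,0,0,0,-0.04,0,0.01,0,0,0,-0.03,0.02,0.01,0,0,0,0,0.03,0,0,0,0,0,0.03,0,0,0,0,0,0.02,0,0,0,0,0,0,0,0,0,0,0,0,0,0,0])

```text
clock: 19.5
ee_pos: [0.5466, -0.028, 0.2924]
eef_rot: [-1.566, -0.007, -0.288]
contact_force: [0.7, -0.4, 0.7]
width: 0.0
```

```bash
python3 - <<'E'
from h import *
s,p=snap('wrist','w13');C=cam(p,s);print(lock(s),s['contact_force'],s['eef_rot'])
for t in ['plate_rear','bar_nose','keeper','disc_top','fin_mid','shaft_lock']:
    r=robot.tip_of(t,p);print(t,[(np.round(RL.T@(w(C,q['xyz'])[:2]-O)*1000-[0,50],1),round(q['conf'],2)) for q in r[:2]])
s,p=snap('side','s13');cv2.imwrite('pics/s13z.png',cv2.resize(p['frame'][150:260,270:400,::-1],None,fx=5,fy=5));C=cam(p)
for t in ['plate_rear','bar_nose','keeper','disc_top','fin_mid','shaft_lock']:
    r=robot.tip_of(t,p);print(t,[(np.round(RL.T@(w(C,q['xyz'])[:2]-O)*1000-[0,50],1),round(q['conf'],2)) for q in r[:2]])
E
```

```text
(array([ -1.5, -27.1]), np.float64(-0.042), np.float64(0.2194)) [ 0.66043276 -0.43211474  0.70054273] [-1.56586997 -0.00731592 -0.28750004]
plate_rear [(array([ -5. , -97.2]), 0.87)]
bar_nose [(array([-4.3, 54.4]), 0.58)]
keeper [(array([ 0.3, 57.6]), 0.81)]
disc_top [(array([0.9, 2.2]), 0.79)]
fin_mid [(array([24.7,  1.9]), 0.63)]
shaft_lock [(array([ -7.1, -46.7]), 0.94)]
plate_rear [(array([ -0.1, -95.8]), 0.52)]
bar_nose [(array([-2.1, 52.6]), 0.56), (array([  3.5, -96.1]), 0.36)]
keeper [(array([ 2.3, 55.2]), 0.98), (array([-3.5, 53.3]), 0.26)]
disc_top [(array([4.4, 0.7]), 0.61)]
fin_mid [(array([26. ,  0.8]), 0.96), (array([  3.8, -50.5]), 0.68)]
shaft_lock [(array([  4.5, -49.1]), 0.87)]
```

View pics/w13.png

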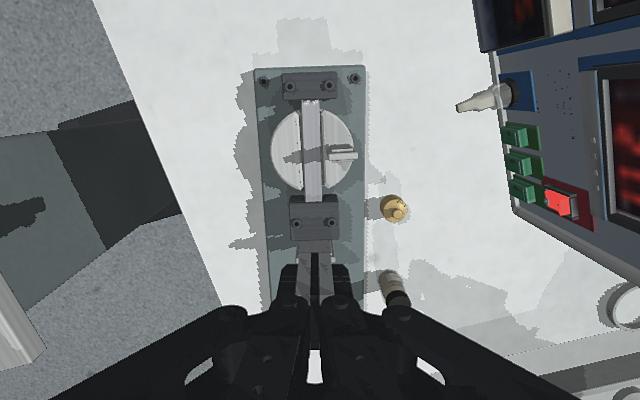

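View pics/s13z.png

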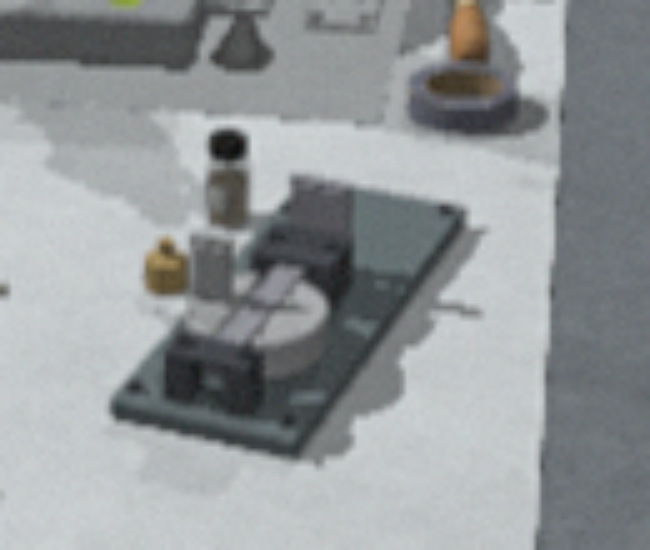

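```bash
python3 - <<'E'
from h import *
print(robot.close_job())
E
```

```text
the job is handed in; nothing more can be done
None
```

The shaft is locked as far as I can tell. The disc's slot is lined up, the bar runs through it into the keeper, and I handed the job in at about 20 s of the 48 s allowed. The hand-in gave no verdict.

- **Disc:** with the gripper shut, I pushed fin face a clockwise from about 1.1 rad to about 0. On my first pass the tool turned faster than it moved and stopped at about 0.7 rad. Two more pushes brought it to 0.00 rad, measured from the slot's edge in the wrist picture.
- **Bar:** I pushed the rear of the plate until the bar stopped. It needed about 4 N while moving, and the force rose to 8 N at the stop.
- **Last checks:**
  - The wrist and side cameras put the plate's rear face at a travel of about 113–115 mm. That agrees with the full 112 mm within their 4 mm error.
  - The side picture shows the bar in the slot.
  - The wrist picture shows the bar reaching into the keeper and the fin square to it.
  - The fingers were about 0.22 m above the bench, touching nothing.
- **Loose items:** in the pictures the vial, the 100 g weight and the tape roll are standing where they were. I did not measure the jar or the 50 g weight again, but the arm stayed well above them.

The camera estimates of the unit's position differed by up to about 8 mm, so I relied on the wrist view and the contact force instead.

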